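# Put the tape measure away in the kit drawer

### The arm

A 6-joint arm with a two-finger parallel gripper is mounted at the origin on a cart in front of the work surface, level with it; the furniture and walls round the work are solid. World frame = base frame: x ahead of the robot, y to its left, z up, the work surface at z = 0. Lengths are in m, angles in rad, forces in N, time in s.
With the tool pointing down it reaches from about 0.325 to 0.775 m from the base axis. Payload 5.5 kg.
Tool frame: the origin (TCP) lies between the finger pads; the fingertips stand 8 mm ahead of it and the grasp point (between the pads) lies 11 mm behind it (tcp_to_tips is the distance from the TCP to the fingertips, in m); z points along the fingers, y is the direction in which the jaws open and shut (so a half turn about z gives the same grasp; the last joint's range is limited). The gripper opens to 88 mm and grips with 3 to 60 N. Pads are 20 mm wide; open, the fingers measure 115 mm over their backs; the gripper's body (75 mm by 178 mm) begins 61 mm behind the grasp point.
Start: joints at [-1.192, 0.091, 1.231, -0, 1.82, -0.057], TCP at [0.253, -0.544, 0.231] pointing down, gripper open.
Joint ranges: [-2.87, 2.87], [-0.86, 2.18], [0.17, 2.46], [-1.51, 4.65], [0.06, 2.69], [-2.65, 2.65]. Speed limits (rad/s): [2.57, 2.57, 3.01, 3.14, 3.14, 3.14].

### API

Orientations are given as a unit quaternion [w, x, y, z].
In Python, from bench import * gives the robot as it stands. Calls block until the motion is done:
- move_to(position, orientation): joint-space move of the TCP to a pose.
- move_l(position, speed=0.15, orientation=None): straight line of the TCP; orientation=None keeps the orientation; speed is the mean speed in m/s.
- movej(angles): joint-space move.
- gripper_open() and close(): open the fingers fully, or close them until they stop; the grip force is fixed at half the most.
- hold(seconds).
- inverse_kinematics(position, orientation): joint angles nearest the present ones, or None.
- state(): the state.
- get_image(name): name is "scene" or "top"; returns a dict with "frame" (420x560x3 uint8, blue, green, red), "depth" (420x560 float32, m along the optical axis (not along the pixel's ray), 0 where there is no reading), "camera_matrix" (3x3 intrinsics, pixels), "k1" (the pictures are not rectified: a ray, as slopes to the right and down, at radius r is drawn at 1 + k1 r^2 times it, then the intrinsics apply), "view" (4x4, takes a point from world to camera coordinates). Camera axes: x right, y up, looking along -z (the intrinsics and any distortion apply to the point x, -y, -z); pixel columns grow to the right and rows downward; lengths in m; the calibration is good to about 2 mm. A picture is of the moment at which its call begins.
A pose or a line that the arm cannot do raises IKError and nothing moves.
- job_done(): hands the job in, once; it reports no verdict.
The state is a dict: "time": time; "joint_pos": joint angles; "dq": joint speeds; "joint_torque": joint torques, N m; "ee_pos": TCP position; "ee_rot": TCP orientation; "ft_force": force on the tool from outside, world axes, zero at the start; "moment": the same for the moment, N m; "finger_gap": finger opening in m.
Only numpy, scipy, OpenCV 4.12 (cv2) and the standard library are available. Lean on these libraries where they do the work, as an engineer would, in place of code of your own. Each camera call takes 0.05 s, during which the arm holds its last target. There are 200 camera calls.

### The job

Stand the yellow tape measure upright on its base in the free slot of the open kit drawer, lengthways and right down on the slot's floor, and let go of it. Then push the drawer fully home. Leave the sanding block in its slot, and the other things on the bench where they are.

Things in the scene. Friction and masses are not known exactly. Their poses are not given: they have to be found in the camera images.
- tape_measure: yellow and black tape measure standing upright on the bench, 62 mm high (z up) and 34 mm thick along its x. The solid case runs from y = -23 to y = +43 mm (middle of the case at y = +10 mm); a thin strip of tape with its hook sticks out at the foot to y = -42 mm. Origin: on the underside. Gripped across x, within 35 mm of its top
- slot_floor (a point): centre of the floor of the free slot in the drawer's grey insert (rides with the drawer): 93 mm long along the point's x, 42 mm wide along y, 25 mm deep (z up), open at the top; the hook may point to either end. +x points into the cabinet. Drawer sides stand 68 mm above this floor, the front 79 mm. The other slot, 100 mm to +y, holds a sanding block 60 mm high
- kit_cabinet_drawer0_handle (a point): middle of the drawer's steel bar handle: a horizontal bar 11 mm thick and 120 mm long along the point's y, 35 mm in front (-x) of the drawer's blue front, 92 mm above the bench
- kit_cabinet_drawer0 (a joint): how far the drawer is open, m: 0 = fully home, about 0.135 at the start; slides with slight friction along the cabinet's x, pushing towards +x closes it
- kit_cabinet: small wooden cabinet fixed on the bench, 220 mm deep (x), 250 mm wide (y), 130 mm high, with one blue-fronted drawer that opens towards -x. Origin: centre of its underside
- glue_bottle: white bottle of wood glue with a red nozzle, 60 mm across, 198 mm high; origin: centre of its base. A bystander
- brush_green: flat paint brush with a green handle, 215 mm long (y), 42 mm wide, 12 mm high, lying on the bench; origin: centre of its underside. A bystander
- short_log: short peeled log lying on the bench, 190 mm long (y), 69 mm wide, 64 mm high; origin: centre of its underside. A bystander
- sanding_block: brown cork sanding block 112 x 60 x 36 mm, standing on its long edge in the other slot of the drawer; origin: middle of one of its broad faces. A bystander that rides with the drawer
- chisel: wood chisel lying on the bench near the robot, 255 mm long (y), handle 27 mm thick; origin: centre of its underside. A bystander
Mind the look-alikes: they are no part of the job. Of the things that look like the tape_measure, take the one that is farthest to the robot's right at the start.

How it is judged:
By the outcome, as a careful person would: the job done as asked, in the order asked, and still so for the second after the job is handed in, with the robot touching nothing.
It also fails if it takes over 54 s, if anything falls off the work surface, if the arm or the gripper's body presses on something with over 40 N, if the wrist force passes 120 N, or if a joint passes its speed limit or range.

## Working session

There is one attempt and no reset: what is moved stays moved. The work goes in short steps, each a Python script; the robot and the scene stay as the last script left them, time stands still between calls to the robot, and variables do not carry over. Pictures are saved under pics/ and viewed, about 8 in all and at most 12, crops included, and the job is handed in when it is done.

```bash
mkdir -p pics; cat > h.py <<'E'
from bench import *
import numpy as np, cv2, pickle
def grab(n):
    d=get_image(n); pickle.dump(d,open(f'{n}.pkl','wb')); return d
def load(n): return pickle.load(open(f'{n}.pkl','rb'))
def ray(d,u,v):
    K=np.array(d["camera_matrix"]); 
    s=cv2.undistortPoints(np.array([[[u,v]]],float),K,np.array([d["k1"],0,0,0.]))[0,0]
    V=np.array(d["view"]); R=V[:3,:3]; o=-R.T@V[:3,3]
    return o,R.T@np.array([s[0],-s[1],-1.])
def atz(d,u,v,z):
    o,r=ray(d,u,v); return o+r*(z-o[2])/r[2]
def atd(d,u,v):
    o,r=ray(d,u,v); return o+r*float(d["depth"][int(round(v)),int(round(u))])
def cloud(d):
    K=np.array(d["camera_matrix"]); h,w=d["depth"].shape
    uv=np.stack(np.meshgrid(np.arange(w),np.arange(h)),-1).reshape(-1,1,2).astype(float)
    s=cv2.undistortPoints(uv,K,np.array([d["k1"],0,0,0.]))[:,0]
    V=np.array(d["view"]); R=V[:3,:3]; z=d["depth"].reshape(-1,1)
    c=np.hstack([s[:,:1],-s[:,1:],-np.ones((len(s),1))])*z
    return ((c-V[:3,3])@R).reshape(h,w,3)
def save(d,name,box=None,f=1):
    im=d["frame"]
    if box: x0,y0,x1,y1=box; im=im[y0:y1,x0:x1]
    cv2.imwrite(f'pics/{name}.png',cv2.resize(im,None,fx=f,fy=f,interpolation=cv2.INTER_CUBIC))
E
python3 - <<'E'
from h import *
a=grab("scene");b=grab("top")
save(a,"scene0");save(b,"top0")
for d in(a,b): print(d["camera_matrix"],d["k1"],np.round(d["view"],3))
print(state())
E
```

```text
[[456.79125873   0.         285.79923192]
 [  0.         456.79125873 204.63990059]
 [  0.           0.           1.        ]] -0.13735077030208193 [[-0.597 -0.802  0.01   0.237]
 [ 0.602 -0.44   0.666 -0.432]
 [-0.53   0.404  0.746 -1.059]
 [ 0.     0.     0.     1.   ]]
[[396.7486809    0.         278.34237386]
 [  0.         396.7486809  202.93067786]
 [  0.           0.           1.        ]] -0.016361431888725356 [[-0.005 -1.     0.024 -0.141]
 [ 0.997 -0.003  0.072 -0.56 ]
 [-0.072  0.024  0.997 -1.191]
 [ 0.     0.     0.     1.   ]]
{'time': 0.1, 'joint_pos': array([-1.19172744e+00,  9.18108659e-02,  1.23174135e+00,  9.82553412e-06,
        1.81979547e+00, -5.66986747e-02]), 'dq': array([ 0.00023407, -0.0004636 , -0.00340854, -0.00020864,  0.00024777,
       -0.00220225]), 'joint_torque': array([ 3.88770786e-03, -4.47857273e+01, -4.07570422e+01,  7.02261482e-02,
        2.84290424e-02, -1.05937495e-04]), 'ee_pos': array([ 0.25317589, -0.54370094,  0.22961721]), 'ee_rot': array([-8.66904320e-04,  9.76356449e-01,  2.16165016e-01, -1.36130025e-04]), 'ft_force': array([-0.24723907,  0.07430276,  0.11553847]), 'moment': array([0.01441014, 0.05104618, 0.01269433]), 'finger_gap': 0.08749457549959458}
```

View pics/scene0.png

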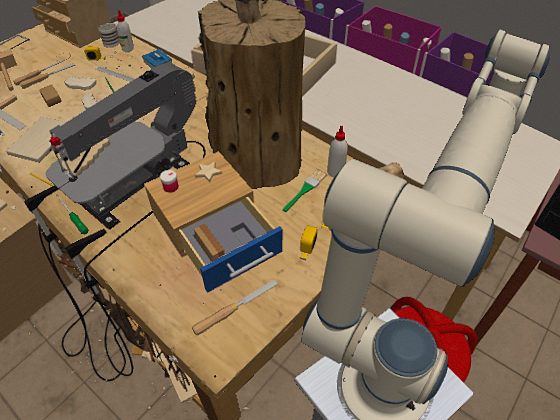

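View pics/top0.png

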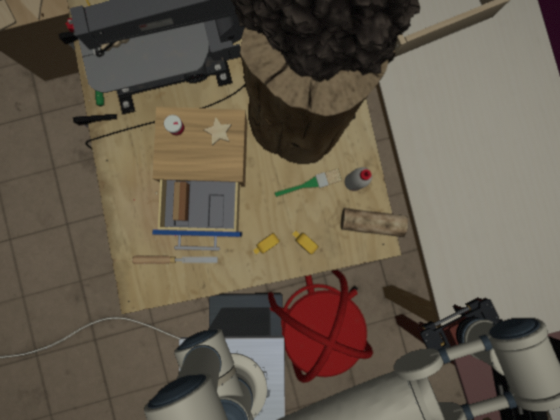

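The scene view shows the open drawer at about (240,250). The top view shows two yellow tape-measure candidates, at (268,243) and (305,242). Image right is the robot's right (-y), so (305,242) should be the one, and I'll confirm it in a crop.

```bash
python3 - <<'E'
from h import *
b=load("top")
save(b,"crop1",(145,170,345,270),4)
P=cloud(b)
for u,v in[(268,243),(305,242),(200,145),(198,234),(197,248),(216,210),(170,205),(320,180),(360,178),(374,222),(218,261)]: print((u,v),P[v,u].round(3))
hsv=cv2.cvtColor(b["frame"],cv2.COLOR_BGR2HSV)
for x0,x1 in((250,285),(287,325)):
    m=np.zeros(hsv.shape[:2],bool); m[228:258,x0:x1]=1
    q=P[m&(P[...,2]>0.045)&(P[...,2]<0.08)]
    r=cv2.minAreaRect((q[:,:2]*1000).astype(np.float32)); print(len(q),r,q[:,2].max(),np.median(q[:,2]))
    m=m&(P[...,2]>0.004); q=P[m]; print(q.min(0).round(3),q.max(0).round(3))
E
```

```text
(268, 243) [ 0.439 -0.112  0.067]
(305, 242) [ 0.441 -0.22   0.066]
(200, 145) [0.715 0.078 0.131]
(198, 234) [0.467 0.084 0.111]
(197, 248) [0.427 0.088 0.101]
(216, 210) [0.538 0.044 0.038]
(170, 205) [0.551 0.175 0.066]
(320, 180) [ 0.631 -0.273  0.014]
(360, 178) [ 0.62  -0.368  0.144]
(374, 222) [ 0.499 -0.425  0.066]
(218, 261) [0.383 0.042 0.002]
259 ((440.1418762207031, -110.53749084472656), (34.78657913208008, 65.76832580566406), 35.1688232421875) 0.06836910279099113 0.06111601672843069
[ 0.395 -0.161  0.004] [ 0.484 -0.056  1.231]
257 ((438.56103515625, -226.58677673339844), (64.87997436523438, 33.34513854980469), 45.20870590209961) 0.06806838629673288 0.061400969793957365
[ 0.394 -0.284  0.004] [ 0.48  -0.114  1.231]
```

View pics/crop1.png

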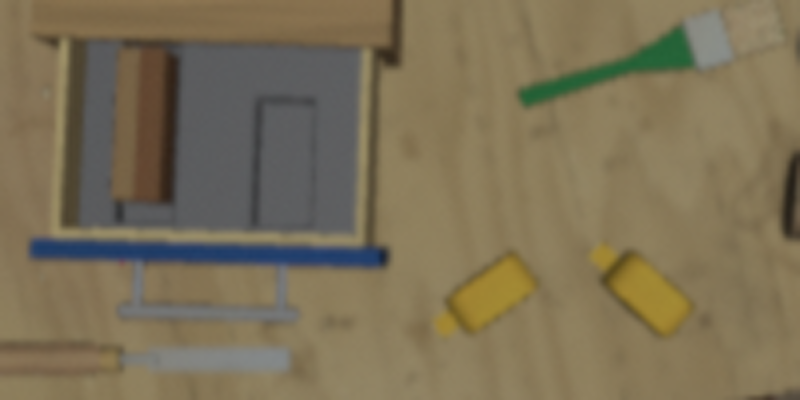

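The crop confirms it. The right tape is at crop (650,292), full (307,243), and is farthest to the robot's right; its hook points up-left, so +x,+y. The other at crop (490,293) is the look-alike. The slot is near crop (283,163). Next I'll measure the drawer more precisely.

```bash
python3 - <<'E'
from h import *
b=load("top"); P=cloud(b); o,_=ray(b,280,200); print("cam",o.round(3))
def med(x0,y0,x1,y1): # crop coords
    q=P[170+y0//4:170+y1//4,145+x0//4:145+x1//4].reshape(-1,3); print((x0,y0,x1,y1),np.median(q,0).round(4),q[:,2].std().round(4))
med(268,115,306,215);med(190,70,240,220);med(325,70,350,200);med(60,246,370,256);med(130,308,285,316);med(60,5,380,30)
a=load("scene");
im=b["frame"][185:245,150:245]
im=cv2.resize(im,None,fx=8,fy=8,interpolation=cv2.INTER_CUBIC)
im=cv2.convertScaleAbs(im,alpha=1.8); cv2.imwrite("pics/crop2.png",im)
im=a["frame"][185:295,170:300]; im=cv2.resize(im,None,fx=6,fy=5.4 and 6,interpolation=cv2.INTER_CUBIC)[:600]
cv2.imwrite("pics/crop3.png",cv2.convertScaleAbs(im,alpha=1.4))
E
```

```text
cam [ 0.472 -0.114  1.231]
(268, 115, 306, 215) [0.5377 0.0438 0.0401] 0.0021
(190, 70, 240, 220) [0.5484 0.0932 0.0656] 0.1167
(325, 70, 350, 200) [0.5568 0.0039 0.0654] 0.0022
(60, 246, 370, 256) [0.4721 0.0831 0.1179] 0.0731
(130, 308, 285, 316) [0.4294 0.0923 0.0975] 0.1276
(60, 5, 380, 30) [0.6339 0.0772 0.1304] 0.0868
```

View pics/crop2.png

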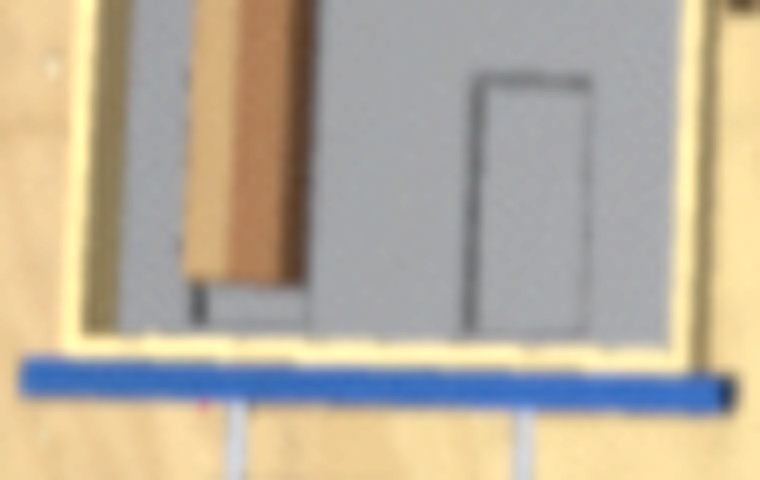

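View pics/crop3.png

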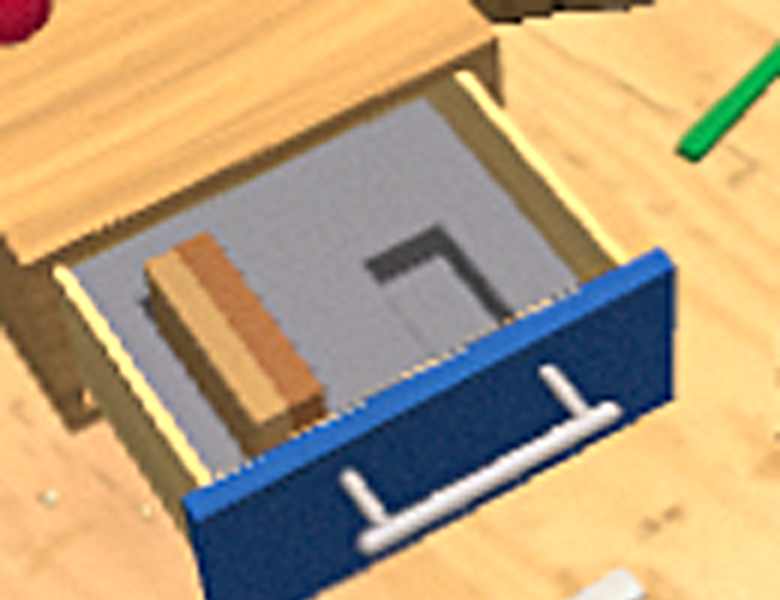

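The top crop shows the slot rim at crop2 TL (475,73), TR (592,78), BL (463,329), BR (583,333). The side wall's inner edge is at x 680→668, and the front's top edge runs (20,357)–(735,378). The scene crop shows the block in its slot and the free slot empty.

```bash
python3 - <<'E'
from h import *
b=load("top")
f=lambda x,y,z:atz(b,(x+.5)/8-.5+150,(y+.5)/8-.5+185,z)
g=lambda x,y,z:atz(b,(x+.5)/4-.5+145,(y+.5)/4-.5+170,z)
T=[f(*p,.0655) for p in[(475,73),(592,78),(583,333),(463,329)]]
for p in T: print(p.round(4))
n=np.linalg.norm
print("len",n(T[0]-T[3]),n(T[1]-T[2]),"wid",n(T[0]-T[1]),n(T[3]-T[2]),"c",np.mean(T,0).round(4))
v=(T[0]-T[3])+(T[1]-T[2]); print("yaw slot",np.degrees(np.arctan2(v[1],v[0])))
F=[f(20,357,.119),f(735,378,.119)]; w=F[0]-F[1]; print("front",F,n(w),"yaw",np.degrees(np.arctan2(-w[0],w[1])))
S=[f(680,100,.108),f(668,330,.108)]; print("side R inner",S); w=S[0]-S[1]; print(np.degrees(np.arctan2(w[1],w[0])))
S2=[f(97,50,.108),f(82,330,.108)]; print("side L inner",S2); w=S2[0]-S2[1]; print(np.degrees(np.arctan2(w[1],w[0])))
C=[g(34,40,.13),g(385,48,.13)]; w=C[0]-C[1]; print("cab",C,n(w),np.degrees(np.arctan2(-w[0],w[1])))
H=[g(120,310,.0975),g(297,316,.0975)]; w=H[0]-H[1]; print("handle",H,n(w),np.degrees(np.arctan2(-w[0],w[1])), (H[0]+H[1])/2)
# tape colour mask at the top plane
hsv=cv2.cvtColor(b["frame"],cv2.COLOR_BGR2HSV)
m=cv2.inRange(hsv,(20,150,90),(35,255,255)); m[:, :287]=0;m[:,325:]=0;m[:228]=0;m[260:]=0
m=cv2.morphologyEx(m,cv2.MORPH_OPEN,np.ones((7,7),np.uint8))
q=np.array([atz(b,x,y,.062)[:2] for y,x in np.argwhere(m)]); r=cv2.minAreaRect((q*1000).astype(np.float32)); print(r,q.mean(0))
e,V=np.linalg.eigh(np.cov(q.T)); print("pca",np.degrees(np.arctan2(V[1,1],V[0,1])))
e=[g(690,306,.062),g(664,335,.062),g(607,283,.062),g(632,252,.062)]; print(np.array(e).round(4),np.mean(e,0))
w=e[2]+e[3]-e[0]-e[1]; print(np.degrees(np.arctan2(w[1],w[0])))
E
```

```text
[0.5844 0.0615 0.0655]
[0.5824 0.0186 0.0655]
[0.4888 0.0213 0.0655]
[0.4904 0.0651 0.0655]
len 0.0940283326033587 0.0936821047347596 wid 0.04296641158068043 0.043792318904185216 c [0.5365 0.0416 0.0655]
yaw slot -1.9644721534878604
front [array([0.48044357, 0.21045885, 0.119     ]), array([ 0.47211251, -0.03784862,  0.119     ])] 0.24844719048549377 yaw -1.9216335246749339
side R inner [array([ 0.57048594, -0.01744124,  0.108     ]), array([ 0.48910167, -0.01347876,  0.108     ])]
-2.787445301149537
side L inner [array([0.58879339, 0.18850008, 0.108     ]), array([0.48991464, 0.19213415, 0.108     ])]
-2.1048293624851926
cab [array([0.61781204, 0.20680756, 0.13      ]), array([ 0.61172496, -0.0367584 ,  0.13      ])] 0.24364201824263912 -1.431610171279468
handle [array([0.4297083 , 0.15230123, 0.0975    ]), array([0.42486947, 0.027379  , 0.0975    ])] 0.12501590137855012 -2.2182284334638145 [0.42728889 0.08984012 0.0975    ]
((440.654052734375, -222.71205139160156), (66.35391998291016, 31.212154388427734), 44.773868560791016) [ 0.44011693 -0.22244796]
pca 50.651159941133685
[[ 0.4291 -0.2561  0.062 ]
 [ 0.408  -0.2368  0.062 ]
 [ 0.4463 -0.1952  0.062 ]
 [ 0.4689 -0.2138  0.062 ]] [ 0.4380679  -0.22545647  0.062     ]
47.09003247742122
```

Slot centre is (0.5365, 0.0416) with yaw -1.95°. The measured rim is 94×43 mm against the given 93×42. Insert top is about 0.0655, so the floor is about 0.040. The tape case middle is about (0.4385,-0.226), with its long axis at about 46°. I'll grip high so the tips clear the insert.

```bash
cat >> h.py <<'E'
def qd(deg):
    a=np.radians(deg)/2; return [0,float(np.cos(a)),float(np.sin(a)),0]
def st(m=""):
    s=state(); print(m,"t",round(s["time"],2),"ee",s["ee_pos"].round(4),"F",s["ft_force"].round(1),"gap",round(s["finger_gap"],4),"q",s["joint_pos"].round(2))
E
python3 - <<'E'
from h import *
q=qd(46)
print(inverse_kinematics([.4385,-.226,.15],q), inverse_kinematics([.527,.042,.16],qd(-1.95)))
move_to([.4385,-.226,.15],q); st("above")
move_l([.4385,-.226,.038],0.12); st("down")
close(); st("closed")
move_l([.4385,-.226,.17],0.12); st("up")
b=grab("top"); a=grab("scene")
b2=cv2.resize(b["frame"][195:275,255:355],None,fx=4,fy=4,interpolation=cv2.INTER_CUBIC)
a2=cv2.resize(a["frame"][150:250,280:380],None,fx=4,fy=4,interpolation=cv2.INTER_CUBIC)
b2=cv2.copyMakeBorder(b2,0,80,0,0,cv2.BORDER_CONSTANT)
cv2.imwrite("pics/held.png",cv2.convertScaleAbs(np.hstack([b2,a2]),alpha=1.5))
E
```

```text
[-5.44862711e-01 -1.99527075e-01  1.65336186e+00 -4.44089210e-16
  1.68775787e+00  2.23082160e-01] [ 1.51716756e-02 -1.03917428e-01  1.54959520e+00 -4.44089210e-16
  1.69591488e+00  1.62000192e+00]
above t 1.51 ee [ 0.4385 -0.2269  0.1504] F [-0.4  0.4 -0.6] gap 0.0877 q [-0.55 -0.2   1.65 -0.    1.69  0.22]
down t 2.59 ee [ 0.439  -0.2263  0.039 ] F [-0.  -0.3  0.9] gap 0.0876 q [-0.54 -0.15  1.81 -0.    1.48  0.22]
closed t 3.46 ee [ 0.4385 -0.226   0.038 ] F [ 0.2  0.2 -0.2] gap 0.034 q [-0.54 -0.15  1.81 -0.    1.48  0.22]
up t 4.71 ee [ 0.4381 -0.2258  0.1688] F [ 0.7  0.7 -2.9] gap 0.0344 q [-0.54 -0.2   1.62  0.    1.72  0.22]
```

View pics/held.png

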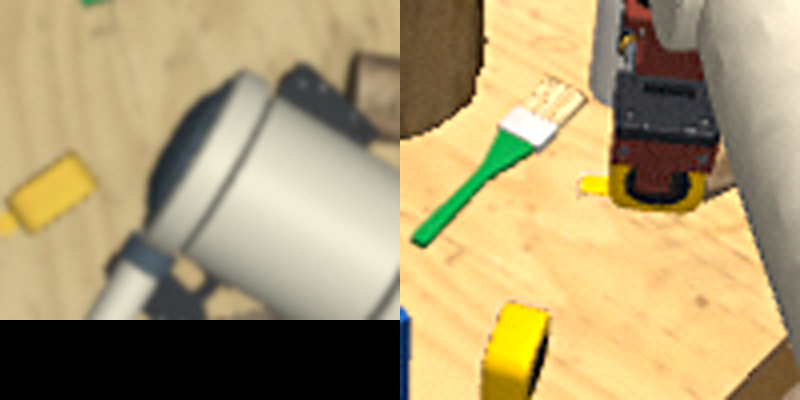

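It is gripped (gap 34.4 mm, about 3 N of weight) and upright. In the right panel the hook, near (595,185), points forward; the look-alike is untouched. Next I move over the slot and check alignment.

```bash
python3 - <<'E'
from h import *
yaw=-1.95; X=np.array([np.cos(np.radians(yaw)),np.sin(np.radians(yaw))]); Y=np.array([-X[1],X[0]])
c=np.array([.5365,.0416])-.0095*X+.001*Y
print(c)
move_to([*c,.21],qd(yaw)); st("over")
move_l([*c,.115],0.12); st("hover")
a=grab("scene"); o,_=ray(a,280,200); print("cam",o.round(3))
b=grab("top")
a2=cv2.resize(a["frame"][185:275,200:300],None,fx=6,fy=6,interpolation=cv2.INTER_CUBIC)
cv2.imwrite("pics/hover.png",cv2.convertScaleAbs(a2,alpha=1.5))
E
```

```text
[0.52703953 0.04292268]
over t 6.08 ee [0.5269 0.0424 0.2096] F [-0.3 -0.2 -2.5] gap 0.034 q [ 0.02 -0.1   1.46 -0.    1.78  1.62]
hover t 7.02 ee [0.5276 0.0428 0.1161] F [ 0.1  0.1 -3.2] gap 0.0337 q [ 0.02 -0.09  1.62 -0.    1.62  1.62]
cam [-0.16   0.427  1.075]
```

View pics/hover.png

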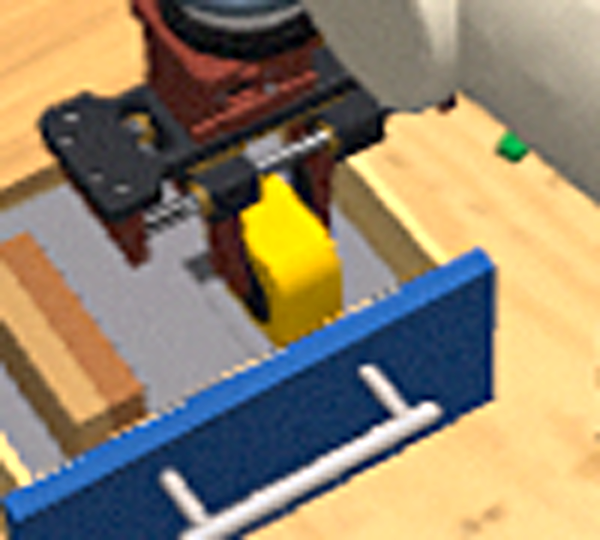

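Tape hovers over the slot in line with it; the yellow end face is around (300,270) in the crop, clear of the front. Next, its back-end position from depth, expected at about x 0.494.

```bash
python3 - <<'E'
from h import *
a=load("scene"); P=cloud(a); hsv=cv2.cvtColor(a["frame"],cv2.COLOR_BGR2HSV)
m=cv2.inRange(hsv,(22,200,90),(32,255,255))>0; w=np.zeros_like(m); w[213:244,239:258]=1; m&=w
q=P[m&(P[...,2]>.07)&(P[...,2]<.15)]
yaw=np.radians(-1.95); X=np.array([np.cos(yaw),np.sin(yaw)]);Y=np.array([-X[1],X[0]])
c=np.array([.5365,.0416]); s=(q[:,:2]-c)@X; t=(q[:,:2]-c)@Y
print(len(q),"along pct",np.percentile(s,[2,5,10,25,50]).round(4),"across",np.percentile(t,[2,10,50,90,98]).round(4),"z",np.percentile(q[:,2],[2,50,98]).round(3))
f=(q[:,2]>.085)&(q[:,2]<.115); print("end face",np.median(s[f]).round(4),np.percentile(t[f],[5,95]).round(4))
# slot/front reference seen by the same camera
for u,v in [(223,249),(250,238),(270,231)]: print(P[v,u].round(3))
E
```

```text
279 along pct [-0.0469 -0.0465 -0.0458 -0.0443 -0.0379] across [-0.0141 -0.0104  0.0022  0.0163  0.0184] z [0.097 0.136 0.143]
end face -0.0449 [-0.0129  0.0178]
[0.505 0.127 0.1  ]
[0.489 0.051 0.106]
[ 0.47  -0.001  0.117]
```

The end face reads -44.9 mm against an intended -42.5, so I'll shift +1.5 mm along the slot and descend in steps, watching the force.

```bash
python3 - <<'E'
from h import *
p=np.array([.5285,.0429])
move_l([*p,.115],.05)
for z in(.107,.101,.096,.091,.087,.084,.082,.080,.079,.078,.077,.076,.075):
    move_l([*p,z],.05); F=state()["ft_force"]; print(z,F.round(1),state()["ee_pos"].round(4))
    if F[2]>6 or np.hypot(F[0],F[1])>8: break
st("end")
E
```

```text
0.107 [ 0.4 -0.8 -1.9] [0.528  0.0429 0.1061]
0.101 [-0.6  0.  -3.3] [0.5282 0.0429 0.1004]
0.096 [ 0.1 -0.4 -2.8] [0.5282 0.0429 0.0955]
0.091 [-0.5 -0.7 -2.4] [0.5282 0.0429 0.0905]
0.087 [ 0.2  0.3 -3.1] [0.5283 0.0429 0.0866]
0.084 [ 0.4 -0.1 -2.4] [0.5284 0.0429 0.0838]
0.082 [-0.4  0.3 -2. ] [0.5284 0.0429 0.0818]
0.08 [ 0.7 -1.2 -2.8] [0.5284 0.0429 0.0798]
0.079 [ 0.5 -0.5 -2.5] [0.5285 0.0429 0.0789]
0.078 [ 0.2  0.6 -2.2] [0.5285 0.0429 0.078 ]
0.077 [ 0.3 -0.   2.7] [0.529  0.0429 0.078 ]
0.076 [-0.4 -0.9  7.8] [0.5295 0.0428 0.0779]
end t 10.44 ee [0.5295 0.0428 0.0779] F [-0.4 -0.9  7.8] gap 0.0342 q [ 0.02 -0.07  1.67 -0.    1.54  1.62]
```

It meets the floor at exactly the predicted 0.078. I'll release, rise and look.

```bash
python3 - <<'E'
from h import *
p=[.5285,.0429]
move_l([*p,.0775],.05); gripper_open(); st("open")
move_l([*p,.24],.15); st("up")
move_to([.375,.0921,.24],qd(-1.95)); close(); st("front")
b=grab("top"); a=grab("scene"); P=cloud(b)
a2=cv2.resize(a["frame"][185:295,190:300],None,fx=5,fy=5,interpolation=cv2.INTER_CUBIC)
cv2.imwrite("pics/placed.png",cv2.convertScaleAbs(a2,alpha=1.5))
for d in(a,b):
    P=cloud(d); s=P.reshape(-1,3); s=s[(abs(s[:,0]-.527)<.03)&(abs(s[:,1]-.0427)<.012)]; print("top z",np.median(s[:,2]).round(4),len(s),np.percentile(s[:,2],[5,95]).round(4))
E
```

```text
open t 11.64 ee [0.5285 0.0429 0.0775] F [ 0.1 -0.8  0.1] gap 0.0878 q [ 0.02 -0.07  1.67 -0.    1.55  1.62]
up t 12.88 ee [0.5282 0.0429 0.2387] F [-0.2 -0.3 -0.5] gap 0.0877 q [ 0.02 -0.09  1.4   0.    1.84  1.62]
front t 14.9 ee [0.375  0.0921 0.24  ] F [-0.2 -0.1  0.6] gap 0.0004 q [ 0.15 -0.49  1.72 -0.    1.91  1.76]
top z 0.0999 50 [-0.8225  0.1035]
top z 0.1017 166 [0.096  0.1057]
```

View pics/placed.png

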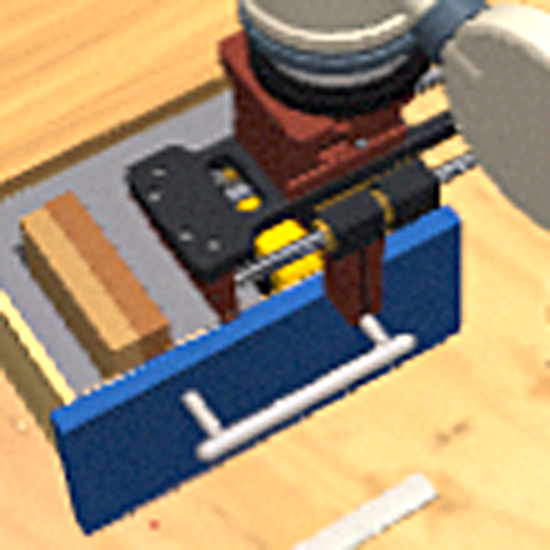

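The tape top is at z ≈ 0.102, which is floor 0.040 + 0.062, so it is upright and fully down. The picture shows its yellow top behind the front at (290,250) and the block still in its slot. Now I push the handle.

```bash
python3 - <<'E'
from h import *
yaw=np.radians(-1.95); X=np.array([np.cos(yaw),np.sin(yaw)]); s0=np.array([.375,.0921])
g=lambda d,z=.078:[*(s0+d*X),z]
move_l(g(0),.15); st("low")
move_l(g(.030),.08); st()
move_l(g(.155),.06); st("pushed")
d=.155
while d<.195:
    d+=.002; move_l(g(d),.03); F=state()["ft_force"]; print(round(d,3),F.round(1),state()["ee_pos"].round(4))
    if F[0]<-18: break
hold(.2); st("end")
E
```

```text
low t 16.23 ee [0.3756 0.0922 0.0791] F [-0.7  1.5 -0.1] gap 0.0007 q [ 0.15 -0.5   2.01 -0.    1.63  1.76]
 t 16.76 ee [0.405  0.0911 0.0782] F [-1.2 -0.3  0.2] gap 0.0007 q [ 0.14 -0.41  1.95  0.    1.6   1.74]
pushed t 18.99 ee [0.5298 0.0867 0.0781] F [-1.6 -0.3 -0.8] gap 0.0002 q [ 0.1  -0.05  1.65 -0.    1.55  1.7 ]
0.157 [ 0.4 -0.2  0.7] [0.5322 0.0867 0.0782]
0.159 [-0.5 -0.3 -0.4] [0.5342 0.0867 0.0781]
0.161 [ 0.3  0.3 -0.1] [0.5361 0.0866 0.078 ]
0.163 [-0.2 -0.2 -1.1] [0.5381 0.0866 0.078 ]
0.165 [-0.3 -0.2 -0.7] [0.5401 0.0865 0.078 ]
0.167 [ 0.1 -0.2 -0.2] [0.5421 0.0864 0.078 ]
0.169 [ 0.3 -0.4  0.1] [0.5441 0.0864 0.078 ]
0.171 [ 0.1  0.4 -0.4] [0.5461 0.0863 0.078 ]
0.173 [-0.3  0.4 -0.2] [0.5481 0.0862 0.078 ]
0.175 [-2.7 -0.4  1.4] [0.5496 0.0862 0.078 ]
0.177 [-12.2  -1.1   6.3] [0.5497 0.0862 0.078 ]
0.179 [-19.8  -0.4   9.5] [0.5498 0.0861 0.078 ]
end t 22.19 ee [0.5498 0.0862 0.078 ] F [-20.4  -0.3   9.3] gap 0.0001 q [0.09 0.01 1.59 0.   1.56 1.7 ]
```

There is a hard stop at about the expected travel (TCP x 0.5498). I'll retreat and check.

```bash
python3 - <<'E'
from h import *
move_l([.47,.0889,.078],.1); move_l([.44,.09,.24],.2); move_to([.253,-.45,.25],qd(25)); st("clear")
b=grab("top"); a=grab("scene"); P=cloud(b)
m1=cv2.resize(b["frame"][90:280,125:415],None,fx=2.7,fy=2.7,interpolation=cv2.INTER_CUBIC)
cv2.imwrite("pics/final.png",cv2.convertScaleAbs(m1,alpha=1.4))
m2=cv2.resize(a["frame"][140:340,140:340],None,fx=3,fy=3,interpolation=cv2.INTER_CUBIC)
cv2.imwrite("pics/final2.png",cv2.convertScaleAbs(m2,alpha=1.3))
E
```

```text
clear t 26.22 ee [ 0.2536 -0.4496  0.2499] F [ 0.   0.2 -1. ] gap 0.0007 q [-1.12 -0.13  1.41  0.    1.86  0.01]
```

View pics/final.png

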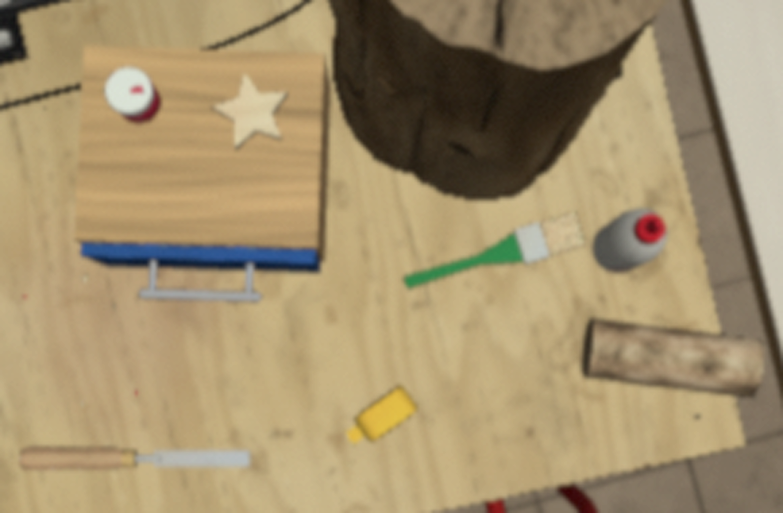

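View pics/final2.png

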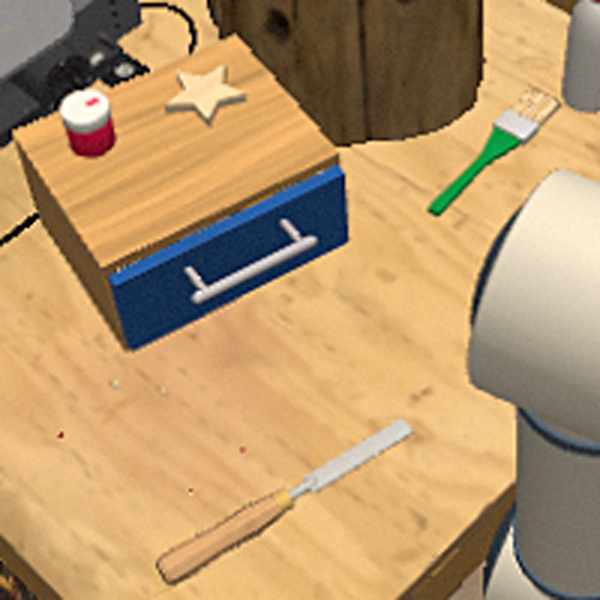

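Drawer front looks home in both views: the blue front meets the cabinet at (200,255) in the top crop. Bystanders and the look-alike are in place. I'll check the handle's position for rebound, then hand in.

```bash
python3 - <<'E'
from h import *
b=load("top"); g=lambda x,y,z:atz(b,(x+.5)/2.7-.5+125,(y+.5)/2.7-.5+90,z)
h=(g(140,294.5,.0975)+g(260,297,.0975))/2; f=(g(82,255,.119)+g(318,268,.119))/2
print("handle",h.round(4),"moved along x",(h[0]-.4273).round(4),"front outer edge",f.round(4),"cab front",((g(77,241,.13)+g(319,250,.13))/2).round(4))
E
```

```text
handle [0.5655 0.0855 0.0975] moved along x 0.1382 front outer edge [0.5995 0.0819 0.119 ] cab front [0.6148 0.0822 0.13  ]
```

```bash
python3 -c "
from h import *
job_done(); st()"
```

```text
the job is handed in; nothing more can be done
the job is handed in; nothing more can be done
```

The rightmost yellow tape measure is standing upright in the free slot, released, and the drawer is pushed fully home. I handed the job in with the arm clear, at about 26 s of the 54 s allowed.

- **Placing:** the tape met the slot floor at exactly the predicted height. After release its top read z ≈ 0.102 m from the top camera and 0.100 m from the noisier scene camera, against 0.102 m expected.
- **Drawer:** it reached a hard stop at about 20 N. Afterwards the handle measured x = 0.5655 m, 138 mm further in than at the start, which agrees with the given 135 mm opening within measuring error and shows no rebound.
- **Other things:** the final pictures showed the bystanders and the look-alike tape where they were. The sanding block was in its slot when I last saw it, just before the drawer was closed.
- **One disagreement:** with the tape hovering over the slot, its end face read 2.4 mm off where I meant it to be, about the calibration error. I shifted it 1.5 mm along the slot and it went in without any side force.

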